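# Set the sander to speed five and start it

## Robot

A 7-joint arm with a two-finger parallel gripper is mounted at the origin on the work surface. World frame = base frame: x ahead of the robot, y to its left, z up, the work surface at z = 0. Lengths are in m, angles in rad, forces in N, time in s.
With the tool pointing down it reaches from about 0.425 to 0.95 m from the base axis. Payload 16.7 kg.
Tool frame: the origin (TCP) lies on the centre line of the jaws, within the pads' length; the fingertips stand 17 mm ahead of it and the grasp point (between the pads) lies 2 mm behind it; z points along the fingers, y is the line along which they close (so a half turn about z gives the same grasp; the last joint's range is limited). The gripper opens to 94 mm and grips with 3 to 60 N. Pads are 16 mm wide; open, the fingers measure 119 mm over their backs; the gripper's body (75 mm by 177 mm) begins 78 mm behind the grasp point.
Start: joints at [1.052, 0.426, 0.074, 1.606, -0.034, 1.111, -0.067], TCP at [0.244, -0.629, 0.222] pointing down, gripper open.
Joint ranges: [-2.85, 2.85], [-0.5, 2.14], [-1.23, 1.37], [0.21, 2.46], [-1.02, 4.16], [0.16, 2.05], [-2.73, 2.73]. Speed limits (rad/s): [1.89, 1.89, 2.39, 2.39, 3.01, 3.01, 3.01].

## Interface

Orientations are given as a unit quaternion [w, x, y, z].
In Python, from bench import bot gives the robot as it stands.
- The arm moves only by the tool drive_tool, never from a script. Its argument "plan" is a list of rows, each a list of 7 numbers: the shift along the tool's x, y, z in m, then the turn, a rotation vector about the tool's x, y, z in units of 6 degrees (1.0 is 6 degrees), then the finger opening in m, from 0 to 0.094. A call has 1 to 8 rows; each row is the pose to reach, as a shift and turn from the pose commanded when the call began, along the tool's axes at that moment; what a row does not reach only later rows make up. A row lasts 1/12 s, in which the tool goes at most 41.7 mm and 7.16 degrees, less where a joint would pass 70% of its speed; a pose out of reach is approached as far as the arm can. A call with a gripper value outside its range is refused whole. The fingers move at their own pace and stop on an object; "grip_force" is the grip in N (left out, the last holds). Time passes only in rows, so rows that repeat a pose let the fingers close. It gives the time, the measured TCP pose, the force, the opening and the grip force at its end, in the units of the state.
- bot.read_state(): the state, without advancing time (a new reading comes with each control period).
- bot.capture(name): name is "scene" or "top" or "wrist"; returns (picture, depth): 420x560x3 uint8, blue, green, red; 420x560 float32, m along the optical axis (not along the pixel's ray), 0 where there is no reading.
- bot.camera_info(name): a dict with "fovy" (degrees; the focal length in pixels is half the picture's height over the tangent of half this angle, whatever the lens; pixels are square), "cx", "cy" (the principal point, pixels), "eye" and "rotation" of the camera in the world. Camera axes: x right, y up, looking along -z (the intrinsics and any distortion apply to the point x, -y, -z); pixel columns grow to the right and rows downward; lengths in m; the calibration is good to about 2 mm. A picture is of the moment at which its call begins: read the wrist's pose just before it. camera_info takes no time and is no camera call; for the wrist camera it gives the pose at the moment of the call.
- bot.finish_job(): hands the job in; it is judged then, once.
Trained networks look in the newest picture that a camera, given by its name, has taken for a name from the list of things; names that differ only in an ending like _2 or _b are one class to them, and where a whole thing is asked for, a point or a joint stands for the part that bears it (a point fixed in the world has none). Each returns a list of dicts, best first, with "conf" (0 to 1); they miss things now and then, are a little off and sometimes report something else, mostly with a low value. They report only what shows in the picture. A call takes as long as a camera call.
- bot.boxes_of(camera, thing): "centre" ([column, row] in pixels, amid what is visible of it).
The state is a dict: "t": time; "joints": joint angles; "joint_vel": joint speeds; "joint_torque": joint torques, N m; "ee_pos": TCP position; "orientation": TCP orientation; "contact_force": force on the tool from outside, world axes, zero at the start; "moment": the same for the moment, N m; "finger_gap": opening from 0.0 (shut) to 1.0 (fully open); "grasp_force": force on a finger pad.
Only numpy, scipy, OpenCV 4.12 (cv2) and the standard library are available. Lean on these libraries where they do the work, as an engineer would, in place of code of your own. Each camera call takes 0.05 s, during which the arm holds its last target. There are 200 camera calls.

## Task

Set the disc sander's speed selector to the fifth of its seven speeds, counting up from the shortest mark: push the lever round click by click with a fingertip against its side, without pinching it. Then, with the selector on that speed, press the plain round start button right in and let go; do not press the mushroom-shaped stop button, and leave the things around the control box where they are.

Things in the scene. Friction and masses are not known exactly. Their poses are not given: they have to be found in the camera images.
- control_box: Grey control box with a flat aluminium top plate, fixed to the bench, 170 (x) x 280 (y) x 86 mm high. Origin: centre of its underside, on the bench; z up; its -x side faces roughly to the robot. On the plate, in this frame: selector axis at x -20, y +55 mm; start button at x +34, y -85; stop button at x -36, y -85. Nothing else stands up from the plate.
- dial (a point): Point on the plate at the selector's axis; axes as the box's. Seven black marks lie flat on the plate round it, 30 degrees apart, from 52 mm off the axis outwards. They grow from 5 mm long (speed 1, at +y) clockwise seen from above (speed 4 at +x) to 17 mm (speed 7, at -y).
- selector (a joint): Selector angle, rad, growing clockwise seen from above: 0 is speed 1, each speed one click of 0.5236 (30 degrees) further, speed 5 = 2.094, end stops just past 1 and 7. A sprung detent holds it at each speed; each click takes about 0.11 N m (3 N near the lever's end). Past half-way to the next speed it snaps on to it by itself and rests there. Starts at a speed from 1 to 4.
- selector_axis (a point): Point on the selector's vertical axis, at the top of its lever, 128 mm above the bench. Turns with the selector: y points along the lever to the pointing end, x to the side of the higher speeds, z up. Pushing the lever's -x side turns it to higher speeds. Fingers pressing on both sides of the lever at once (over 2 N each) count as pinching.
- selector_tip (a point): Top of the lever's pointing end, 48 mm from the axis; points at the mark of the set speed. The black lever is an upright bar 14 mm wide with flat sides, 12 to 42 mm above the plate, from 14 mm behind the axis to 48 mm before it, a thin white line on top at the pointing end, a hub of 23 mm diameter at the axis. Under it a round skirt, 56 mm diameter, 12 mm high, turns with it.
- start_top (a point): Centre of the top of the start button: a plain black cylinder of 30 mm diameter, standing 14 mm above the plate.
- start_button (a joint): Depth of the start button, m: 0 out, 0.006 fully in. A spring brings it back; it starts to move at 2 N and is fully in at 5 N, against a hard stop.
- stop_top (a point): Centre of the top of the stop button: a black mushroom head of 42 mm diameter, standing 26 mm above the plate.
- stop_button (a joint): Depth of the stop button, m: 0 out, 0.006 fully in; it starts to move at 3.6 N.
- glue: White glue bottle, loose and upright, 56 mm diameter, 140 mm high, beside the box; origin at the centre of its underside.
- offcut: Loose wood offcut, 90 x 45 x 38 mm, beside the box; origin at the centre of its underside.
- hammer: Loose hammer lying on the bench beyond the box (away from the robot); origin at its underside, x along the handle to the head.

How it is judged:
By the outcome, as a careful person would: the job done as asked, in the order asked, and still so for the second after the job is handed in, with the robot touching nothing.
It also fails if it takes over 48 s, if anything falls off the work surface, if the arm or the gripper's body presses on something with over 40 N, if the wrist force passes 120 N, or if a joint passes its speed limit or range.

## Working session

There is one attempt and no reset: what is moved stays moved. The work goes in short steps, Python scripts to look and compute and a tool call to move; the robot and the scene stay as the last step left them, time stands still between calls to the robot, and variables do not carry over. Pictures are saved under pics/ and viewed, at most 10 in all, crops included, and the job is handed in when it is done.

Besides the shell and the picture viewer there is one more tool, called in YAML: its name, and indented under it one key for each argument. drive_tool: Moves the arm, as the interface text tells. Its arguments: {"type":"object","properties":{"plan":{"type":"array","items":{"type":"array","items":{"type":"number"}}},"grip_force":{"type":"number"}},"required":["plan"]}

```bash
mkdir -p pics; cat > h.py <<'E'
import numpy as np, cv2
from bench import bot
from scipy.spatial.transform import Rotation as R
def cam(n):
    i=bot.camera_info(n); f=210/np.tan(np.radians(i['fovy'])/2); return i,f
def pt(i,f,u,v,d):
    c=np.array([(u-i['cx'])/f*d,-(v-i['cy'])/f*d,-d]); return np.array(i['eye'])+np.array(i['rotation']).reshape(3,3)@c
def ray_z(i,f,u,v,z):
    e=np.array(i['eye']); r=pt(i,f,u,v,1.)-e; return e+r*(z-e[2])/r[2]
def proj(i,f,p):
    c=np.array(i['rotation']).reshape(3,3).T@(np.array(p)-np.array(i['eye'])); return i['cx']+f*c[0]/-c[2], i['cy']-f*c[1]/-c[2]
E
python3 - <<'E'
from h import *
s=bot.read_state(); print(s['t'],s['ee_pos'],s['orientation'],s['finger_gap'])
ims=[]
for n in ['scene','top']:
    p,d=bot.capture(n); i,f=cam(n); print(n,i); cv2.imwrite(f'pics/{n}0.png',p); ims.append(p)
    np.save(n+'_d.npy',d)
    for t in ['control_box','selector_tip','start_top','stop_top','glue','offcut','hammer']:
        for b in bot.boxes_of(n,t)[:2]:
            u,v=b['centre']; dd=d[int(v),int(u)]
            print(t,round(b['conf'],2),np.round(b['centre']),np.round(pt(i,f,u,v,dd),3) if dd>0 else None)
E
```

```text
0.0 [ 0.24377326 -0.62899126  0.22175722] [-6.22434217e-04  9.82956265e-01  1.83838413e-01 -1.77851565e-04] 0.9964828345842888
scene {'fovy': 42.95078980385006, 'cx': 279.2102242162079, 'cy': 213.88576083856637, 'eye': array([1.3271246 , 0.02602796, 1.12697557]), 'rotation': array([0.69930876, 0.21746772, 0.21255918, 0.64691085])}Traceback (most recent call last):
  File "<stdin>", line 10, in <module>
  File "h.py", line 7, in pt
    c=np.array([(u-i['cx'])/f*d,-(v-i['cy'])/f*d,-d]); return np.array(i['eye'])+np.array(i['rotation']).reshape(3,3)@c
                                                                                 ~~~~~~~~~~~~~~~~~~~~~~~~~~~~~~~^^^^^
ValueError: cannot reshape array of size 4 into shape (3,3)
```

```bash
sed -i 's/np.array(i\[.rotation.\]).reshape(3,3)/rot(i)/g' h.py; cat >> h.py <<'E'
def rot(i):
    w,x,y,z=i['rotation']; return R.from_quat([x,y,z,w]).as_matrix()
E
python3 - <<'E'
from h import *
s=bot.read_state(); print(s['t'],s['ee_pos'],s['orientation'],s['finger_gap'])
ims=[]
for n in ['scene','top']:
    p,d=bot.capture(n); i,f=cam(n); print(n,i); cv2.imwrite(f'pics/{n}0.png',p); ims.append(p)
    np.save(n+'_d.npy',d)
    for t in ['control_box','selector_tip','start_top','stop_top','glue','offcut','hammer']:
        for b in bot.boxes_of(n,t)[:2]:
            u,v=b['centre']; dd=d[int(v),int(u)]
            print(t,round(b['conf'],2),np.round(b['centre']),np.round(pt(i,f,u,v,dd),3) if dd>0 else None)
print(bot.camera_info('wrist'))
E
```

```text
0.1 [ 0.24381726 -0.62902984  0.22185821] [-5.56522163e-04  9.82953959e-01  1.83850985e-01 -1.44822683e-04] 0.9953938718669151
scene {'fovy': 42.95078980385006, 'cx': 279.2102242162079, 'cy': 213.88576083856637, 'eye': array([1.3271246 , 0.02602796, 1.12697557]), 'rotation': array([0.69930876, 0.21746772, 0.21255918, 0.64691085])}
control_box 0.8 [236. 215.] None
selector_tip 0.9 [260. 194.] [0.557 0.02  0.127]
start_top 0.42 [204. 219.] [ 0.595 -0.114  0.095]
stop_top 0.73 [198. 192.] [ 0.523 -0.128  0.109]
glue 0.66 [153. 222.] [ 0.591 -0.236  0.092]
glue 0.47 [198. 196.] [ 0.537 -0.127  0.11 ]
offcut 0.7 [329. 221.] [0.589 0.185 0.041]
offcut 0.3 [201. 193.] [ 0.529 -0.122  0.11 ]
hammer 0.74 [266. 280.] [0.727 0.022 0.02 ]
top {'fovy': 54.579285227726515, 'cx': 274.5033894583592, 'cy': 205.07405909809776, 'eye': array([0.43798971, 0.07081412, 0.93751058]), 'rotation': array([-0.64797141, -0.07052709,  0.08337806,  0.75379512])}
control_box 0.7 [315. 236.] [ 0.547 -0.034  0.084]
control_box 0.52 [293. 249.] [0.521 0.02  0.128]
selector_tip 0.87 [291. 246.] [0.529 0.022 0.127]
start_top 0.74 [350. 208.] [ 0.591 -0.115  0.102]
stop_top 0.81 [361. 241.] [ 0.519 -0.122  0.11 ]
glue 0.63 [405. 213.] [ 0.563 -0.224  0.107]
offcut 0.61 [206. 241.] [0.578 0.201 0.038]
hammer 0.6 [274. 171.] [0.719 0.028 0.025]
{'fovy': 62.74053039552864, 'cx': 279.2078706530231, 'cy': 211.2593784409507, 'eye': array([ 0.32201253, -0.59822922,  0.38431603]), 'rotation': array([ 0.81627229, -0.12066079,  0.08230178, -0.55889797])}
```

View pics/top0.png

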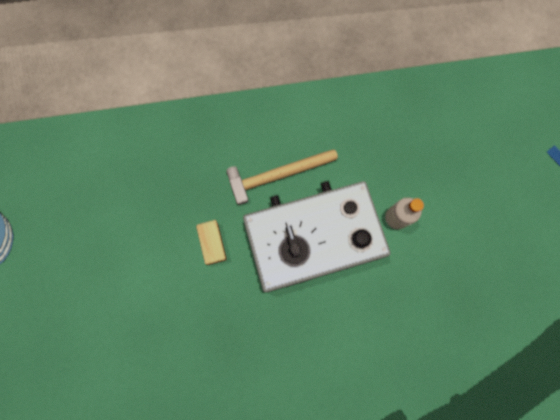

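View pics/scene0.png

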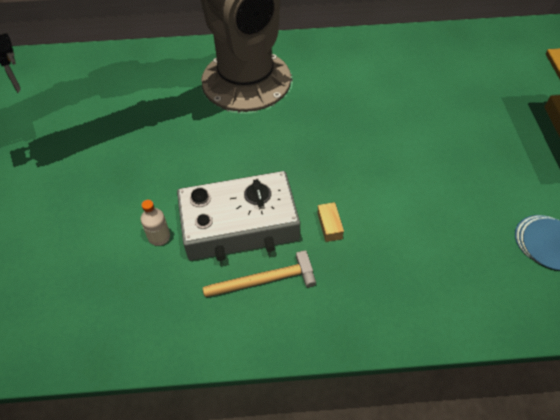

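```bash
cat >> h.py <<'E'
def cloud(n,d):
    i,f=cam(n); v,u=np.mgrid[:420,:560]; 
    c=np.stack([(u-i['cx'])/f*d,-(v-i['cy'])/f*d,-d],-1); return c@rot(i).T+np.array(i['eye'])
def box_fit(n,d):
    P=cloud(n,d); m=(d>0)&(abs(P[...,2]-.086)<.007)&(P[...,0]>.4)&(P[...,0]<.75)&(abs(P[...,1]+.03)<.17)
    m=cv2.morphologyEx(m.astype(np.uint8),cv2.MORPH_OPEN,np.ones((5,5)))
    k,l,st,_=cv2.connectedComponentsWithStats(m); b=1+np.argmax(st[1:,4]); Q=P[l==b]
    return cv2.minAreaRect((Q[:,:2]*1000).astype(np.float32)), np.median(Q[:,2])
def lever_fit(n,d):
    P=cloud(n,d); m=(d>0)&(abs(P[...,2]-.128)<.008)&(P[...,0]>.45)&(P[...,0]<.65)&(abs(P[...,1]-.02)<.09)
    Q=P[m]; return cv2.minAreaRect((Q[:,:2]*1000).astype(np.float32)),len(Q),Q
E
python3 - <<'E'
from h import *
for n in ['scene','top']:
    d=np.load(n+'_d.npy'); print(n,box_fit(n,d)); r,k,Q=lever_fit(n,d); print(r,k,np.median(Q,0))
    i,f=cam(n)
p=cv2.imread('pics/top0.png'); cv2.imwrite('pics/topc.png',cv2.resize(p[170:310,220:420],None,fx=4,fy=4,interpolation=cv2.INTER_CUBIC))
E
```

```text
scene (((548.6172485351562, -36.953277587890625), (167.34092712402344, 276.7972412109375), 7.507247447967529), np.float64(0.08571915721172296))
((539.0914916992188, 14.724575996398926), (66.27949523925781, 22.14084243774414), 2.5312790870666504) 158 [0.53768699 0.01666962 0.12708953]
top (((548.9092407226562, -36.13041687011719), (168.25775146484375, 278.3739929199219), 7.5946807861328125), np.float64(0.0867195116397409))
((538.74560546875, 16.427444458007812), (62.41718673706055, 21.267642974853516), 3.193655252456665) 253 [0.53512156 0.0180317  0.12887873]
```

View pics/topc.png

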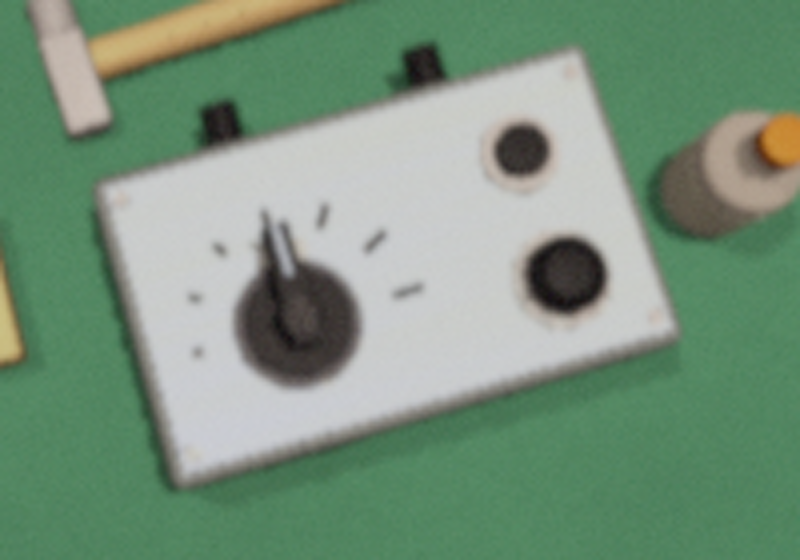

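The box is at about (0.549, −0.037) with a yaw of 7.5°. The marks run from (198,352) in the crop (speed 1) to (408,292) (speed 7). The lever covers the fourth mark, so it starts at speed 4 and needs one click clockwise, pushed from its +y side.

drive_tool:
  plan:
    - [0.536,-0.523,0,0,0,4.4,0]
    - [0.536,-0.523,0,0,0,4.4,0]
    - [0.536,-0.523,0,0,0,4.4,0]
    - [0.536,-0.523,0,0,0,4.4,0]
    - [0.536,-0.523,0,0,0,4.4,0]
    - [0.536,-0.523,0,0,0,4.4,0]
    - [0.536,-0.523,0,0,0,4.4,0]
    - [0.536,-0.523,0,0,0,4.4,0]
  grip_force: 20

```text
t: 1.57
ee_pos: [0.3817, -0.3265, 0.2228]
orientation: [0.0, 0.999, -0.046, 0.0]
contact_force: [0.6, -0.7, -0.4]
finger_gap: 0.471
grasp_force: 0.0
```

```bash
cat >> h.py <<'E'
def go(x,y,z,yaw):
    s=bot.read_state(); w,a,b,c=s['orientation']; M=R.from_quat([a,b,c,w]).as_matrix()
    T=np.array([[np.cos(yaw),np.sin(yaw),0],[np.sin(yaw),-np.cos(yaw),0],[0,0,-1]])
    t=M.T@(np.array([x,y,z])-s['ee_pos']); r=R.from_matrix(M.T@T).as_rotvec()/np.radians(6)
    print('t',round(s['t'],2),'pos',np.round(s['ee_pos'],4),'yaw',np.degrees(np.arctan2(M[1,0],M[0,0])).round(1),'F',np.round(s['contact_force'],1),'gap',round(s['finger_gap'],2),'row',np.round(np.r_[t,r],4))
E
python3 -c "
from h import *
go(.555,.052,.19,np.radians(-5))"
```

```text
t 1.57 pos [ 0.3817 -0.3265  0.2228] yaw -5.2 F [ 0.6 -0.7 -0.4] gap 0.47 row [ 0.1381 -0.3927  0.0327  0.0037 -0.0049 -0.0364]
```

drive_tool:
  plan:
    - [0.138,-0.385,0.02,0,0,0,0]
    - [0.138,-0.385,0.02,0,0,0,0]
    - [0.138,-0.385,0.02,0,0,0,0]
    - [0.138,-0.385,0.02,0,0,0,0]
    - [0.138,-0.385,0.02,0,0,0,0]
    - [0.138,-0.385,0.02,0,0,0,0]
    - [0.138,-0.385,0.02,0,0,0,0]
    - [0.138,-0.385,0.02,0,0,0,0]

```text
t: 2.23
ee_pos: [0.5222, -0.0245, 0.2065]
orientation: [-0.0, 0.999, -0.046, 0.0]
contact_force: [2.1, -0.5, -0.4]
finger_gap: 0.0
grasp_force: 0.0
```

```bash
python3 -c "
from h import *
go(.555,.052,.19,np.radians(-5))"
```

```text
t 2.23 pos [ 0.5222 -0.0245  0.2065] yaw -5.2 F [ 2.1 -0.5 -0.4] gap 0.0 row [ 0.0257 -0.0792  0.0165 -0.0009 -0.0072 -0.0381]
```

drive_tool:
  plan:
    - [0.026,-0.074,0,0,0,0,0]
    - [0.026,-0.074,0,0,0,0,0]
    - [0.026,-0.074,0,0,0,0,0]
    - [0.026,-0.074,0,0,0,0,0]

```text
t: 2.57
ee_pos: [0.5546, 0.0471, 0.206]
orientation: [-0.0, 0.999, -0.044, -0.0]
contact_force: [0.2, -1.1, 1.1]
finger_gap: 0.003
grasp_force: 0.0
```

```bash
python3 - <<'E'
from h import *
go(.555,.052,.125,np.radians(-5))
p,d=bot.capture('wrist'); i,f=cam('wrist'); 
try: print(box_fit('wrist',d))
except Exception as e: print(e)
r,k,Q=lever_fit('wrist',d); print(r,k)
A=np.array([.5217,.0154]); 
for t in ['selector_tip','start_top','stop_top']:
    for b in bot.boxes_of('wrist',t)[:1]:
        u,v=b['centre']; print(t,b['conf'],np.round([u,v]),ray_z(i,f,u,v,{'selector_tip':.128,'start_top':.1,'stop_top':.112}[t]))
C=np.array([.5487,-.0365]);th=np.radians(7.5);M=np.array([[np.cos(th),-np.sin(th)],[np.sin(th),np.cos(th)]])
for x,y,z in [(-20,55,.128),(28,55,.128),(34,-85,.1),(85,140,.086),(-20,107,.086),(-20,3,.086)]:
    q=C+M@np.array([x,y])/1000; u,v=proj(i,f,[*q,z]); cv2.circle(p,(int(u),int(v)),4,(0,0,255),1)
cv2.imwrite('pics/w1.png',p)
E
```

```text
t 2.57 pos [0.5546 0.0471 0.206 ] yaw -5.0 F [ 0.2 -1.1  1.1] gap 0.0 row [ 0.     -0.0049  0.081  -0.0065  0.0032 -0.0013]
(((546.8187255859375, -40.0340576171875), (167.55172729492188, 277.2395935058594), 7.421689510345459), np.float64(0.08572359011578062))
((536.6399536132812, 14.687576293945312), (62.6727409362793, 22.745166778564453), 9.182649612426758) 1680
selector_tip 0.96 [323. 243.] [0.53810631 0.01436382 0.128     ]
start_top 0.77 [486. 152.] [ 0.59012312 -0.11850721  0.1       ]
stop_top 0.61 [497. 234.] [ 0.52632159 -0.12527644  0.112     ]
```

View pics/w1.png

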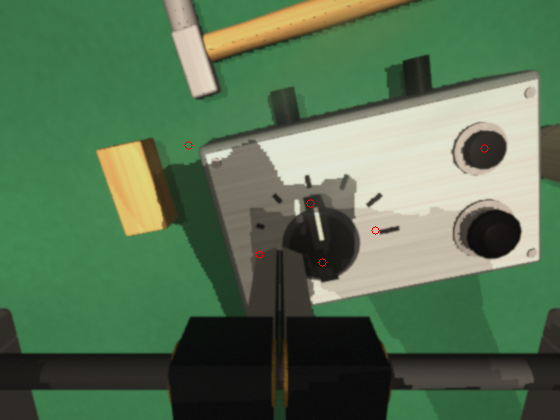

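The wrist view agrees. The lever tip is at (313,200), pointing at mark 4 (308,180), and mark 5 is at (345,180). The +y side of the lever, to its left in the image, is clear, so I'll go down there.

drive_tool:
  plan:
    - [0.007,-0.005,0.03,0,0,0,0]
    - [0.007,-0.005,0.06,0,0,0,0]
    - [0.007,-0.005,0.081,0,0,0,0]
    - [0.007,-0.005,0.081,0,0,0,0]
    - [0.007,-0.005,0.081,0,0,0,0]

```text
t: 3.18
ee_pos: [0.5611, 0.0482, 0.1251]
orientation: [0.0, 0.999, -0.046, -0.001]
contact_force: [-0.5, 0.5, 1.3]
finger_gap: 0.005
grasp_force: 0.0
```

```bash
python3 -c "
from h import *
go(.562,.035,.124,np.radians(-5))"
```

```text
t 3.18 pos [0.5611 0.0482 0.1251] yaw -5.3 F [-0.5  0.5  1.3] gap 0.01 row [ 0.0021  0.013   0.0011  0.0046  0.0156 -0.0482]
```

drive_tool:
  plan:
    - [0.001,0.004,0,0,0,0,0]
    - [0.001,0.008,0,0,0,0,0]
    - [0.001,0.011,0,0,0,0,0]
    - [0.001,0.013,0,0,0,0,0]
    - [0.001,0.014,0,0,0,0,0]
    - [0.001,0.015,0,0,0,0,0]
    - [0.001,0.016,0,0,0,0,0]
    - [0.001,0.016,0,0,0,0,0]

```text
t: 3.85
ee_pos: [0.5613, 0.0331, 0.1254]
orientation: [-0.0, 0.999, -0.045, 0.0]
contact_force: [0.9, 2.5, 1.0]
finger_gap: 0.005
grasp_force: 1.1
```

```bash
python3 - <<'E'
from h import *
go(.562,.03,.124,np.radians(-5))
p,d=bot.capture('wrist'); print(lever_fit('wrist',d)[:2]); print(bot.read_state()['contact_force'])
E
```

```text
t 3.85 pos [0.5613 0.0331 0.1254] yaw -5.2 F [0.9 2.5 1. ] gap 0.0 row [ 0.001   0.003   0.0014 -0.0014 -0.0023 -0.0356]
(((553.4772338867188, 25.91991424560547), (40.270320892333984, 33.2459602355957), 86.00189208984375), 2142)
[1.07408128 2.3718429  0.92420834]
```

drive_tool:
  plan:
    - [0,0.001,0,0,0,0,0]
    - [0,0.002,0,0,0,0,0]
    - [0,0.003,0,0,0,0,0]
    - [0,0.004,0,0,0,0,0]
    - [0,0.004,0,0,0,0,0]

```text
t: 4.32
ee_pos: [0.5606, 0.0286, 0.1251]
orientation: [0.0, 0.999, -0.046, -0.0]
contact_force: [0.3, 1.2, 0.2]
finger_gap: 0.004
grasp_force: 0.2
```

```bash
python3 - <<'E'
from h import *
go(.562,.026,.124,np.radians(-5))
p,d=bot.capture('wrist'); cv2.imwrite('pics/w2.png',cv2.resize(p[120:320,180:460],None,fx=2,fy=2))
E
```

```text
t 4.32 pos [0.5606 0.0286 0.1251] yaw -5.2 F [0.3 1.2 0.2] gap 0.0 row [ 0.0017  0.0025  0.0011  0.0036  0.0056 -0.0395]
```

View pics/w2.png

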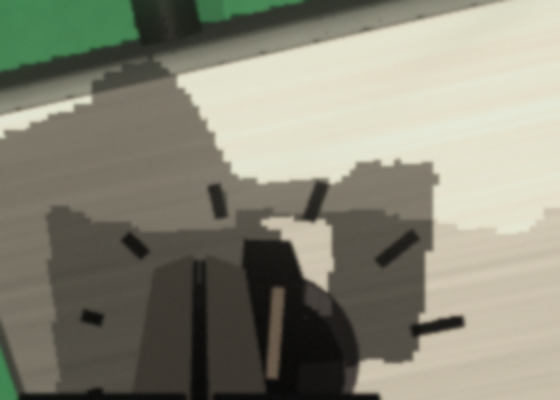

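The lever is about half-way, with its tip between marks 4 (217,200) and 5 (317,200). I'll push a bit further.

drive_tool:
  plan:
    - [0,0.001,0,0,0,0,0]
    - [0,0.002,0,0,0,0,0]
    - [0,0.003,0,0,0,0,0]
    - [0,0.003,0,0,0,0,0]
    - [0,0.003,0,0,0,0,0]

```text
t: 4.78
ee_pos: [0.5605, 0.026, 0.1252]
orientation: [0.0, 0.999, -0.046, -0.0]
contact_force: [-0.4, 0.4, -0.2]
finger_gap: 0.007
grasp_force: 0.0
```

```bash
python3 - <<'E'
from h import *
go(.562,.045,.124,np.radians(-5))
p,d=bot.capture('wrist'); cv2.imwrite('pics/w3.png',cv2.resize(p[120:320,180:460],None,fx=2,fy=2))
E
```

```text
t 4.78 pos [0.5605 0.026  0.1252] yaw -5.2 F [-0.4  0.4 -0.2] gap 0.01 row [-0.0003 -0.0191  0.0012  0.0005  0.0006 -0.0379]
```

View pics/w3.png

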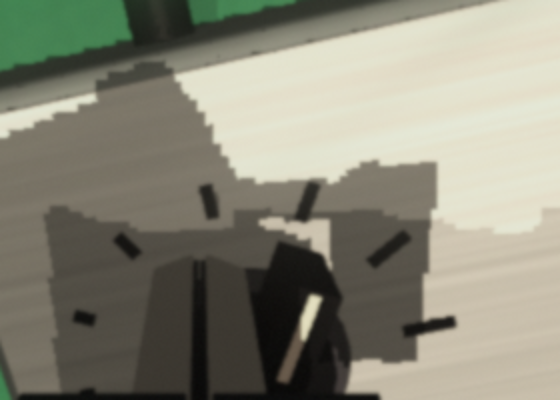

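It snapped on: the lever now lies parallel with mark 5 (308,200) and the contact force is gone. I'll back off, lift, and go above the start button.

drive_tool:
  plan:
    - [0,-0.015,0,0,0,0,0]
    - [0,-0.018,-0.02,0,0,0,0]
    - [0,-0.018,-0.05,0,0,0,0]
    - [0,-0.018,-0.08,0,0,0,0]
    - [0.02,0.02,-0.08,0,0,0,0]
    - [0.03,0.06,-0.08,0,0,0,0]
    - [0.044,0.1,-0.08,0,0,0,0]
    - [0.044,0.14,-0.08,0,0,0,0]

```text
t: 5.5
ee_pos: [0.5931, -0.1187, 0.2055]
orientation: [-0.0, 0.999, -0.045, 0.001]
contact_force: [0.2, 0.3, 0.6]
finger_gap: 0.003
grasp_force: 0.0
```

drive_tool:
  plan:
    - [0,0,0,0,0,0,0]
    - [0,0,0.02,0,0,0,0]
    - [0,0,0.02,0,0,0,0]
    - [0,0,0.02,0,0,0,0]

```text
t: 5.83
ee_pos: [0.591, -0.1168, 0.1847]
orientation: [-0.0, 0.999, -0.045, -0.001]
contact_force: [-0.5, 0.2, 0.4]
finger_gap: 0.004
grasp_force: 0.0
```

```bash
python3 - <<'E'
from h import *
go(.592,-.117,.124,np.radians(-5))
p,d=bot.capture('wrist'); i,f=cam('wrist'); print(lever_fit('wrist',d)[:2]); print(box_fit('wrist',d))
for b in bot.boxes_of('wrist','start_top')[:2]: print(b, ray_z(i,f,*b['centre'],.1))
cv2.imwrite('pics/w4.png',p)
E
```

```text
t 5.83 pos [ 0.591  -0.1168  0.1847] yaw -5.2 F [-0.5  0.2  0.4] gap 0.0 row [ 0.0011  0.0002  0.0607 -0.0036  0.0184 -0.0328]
(((536.0328979492188, 6.074724197387695), (22.54175567626953, 63.4468994140625), 62.920372009277344), 1873)
(((551.9453125, -37.4759521484375), (160.35032653808594, 277.5462341308594), 7.594355583190918), np.float64(0.08628067688924168))
```

View pics/w4.png

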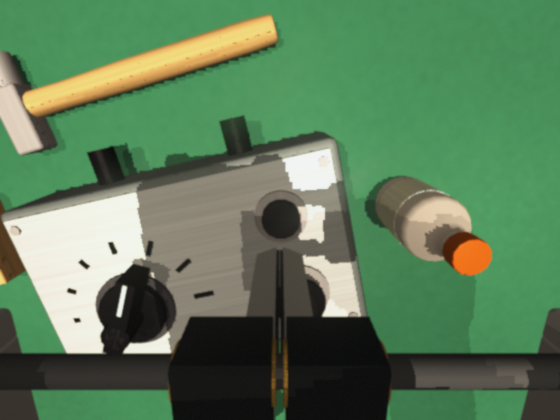

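The lever points at mark 5 (150,247). The start button is at (281,219), in line with the fingers. A quick check of the button's position before pressing.

```bash
python3 - <<'E'
from h import *
i,f=cam('wrist'); print(ray_z(i,f,281,218,.1), proj(i,f,[.591,-.1168,.1]), proj(i,f,[.591,-.1168,.168]))
p,d=bot.capture('wrist'); P=cloud('wrist',d); m=(d>0)&(abs(P[...,2]-.1)<.004)&(P[...,0]>.56)&(abs(P[...,1]+.117)<.03); Q=P[m]; print(len(Q),Q.mean(0),Q.min(0),Q.max(0))
E
```

```text
[ 0.59553555 -0.11795048  0.1       ] (np.float64(280.0170435318796), np.float64(223.79098964872304)) (np.float64(280.30971812758895), np.float64(262.35050204717567))
1135 [ 0.59332369 -0.11790336  0.09964315] [ 0.5782094  -0.13242652  0.09600904] [ 0.6074576  -0.10331618  0.10202603]
```

drive_tool:
  plan:
    - [0.003,0.001,0.02,0,0,0,0]
    - [0.003,0.001,0.045,0,0,0,0]
    - [0.003,0.001,0.06,0,0,0,0]
    - [0.003,0.001,0.065,0,0,0,0]
    - [0.003,0.001,0.067,0,0,0,0]
    - [0.003,0.001,0.069,0,0,0,0]
    - [0.003,0.001,0.07,0,0,0,0]
    - [0.003,0.001,0.071,0,0,0,0]

```text
t: 6.65
ee_pos: [0.5952, -0.1184, 0.1153]
orientation: [-0.0, 0.999, -0.045, 0.001]
contact_force: [-1.2, 1.4, 3.5]
finger_gap: 0.003
grasp_force: 1.4
```

drive_tool:
  plan:
    - [0,0,0.001,0,0,0,0]
    - [0,0,0.002,0,0,0,0]
    - [0,0,0.003,0,0,0,0]
    - [0,0,0.003,0,0,0,0]

```text
t: 6.98
ee_pos: [0.5951, -0.1183, 0.1115]
orientation: [-0.0, 0.999, -0.045, 0.001]
contact_force: [1.6, 2.2, 4.0]
finger_gap: 0.007
grasp_force: 2.4
```

drive_tool:
  plan:
    - [0,0,0.001,0,0,0,0]
    - [0,0,0.002,0,0,0,0]
    - [0,0,0.002,0,0,0,0]
    - [0,0,0.002,0,0,0,0]

```text
t: 7.32
ee_pos: [0.5953, -0.1183, 0.1109]
orientation: [0.0, 0.999, -0.045, 0.001]
contact_force: [-6.0, 3.8, 25.0]
finger_gap: 0.002
grasp_force: 12.9
```

The force has risen to 25 N against the hard stop, so the button is fully in. I'll let go and clear the area.

drive_tool:
  plan:
    - [0,0,-0.01,0,0,0,0]
    - [0,0,-0.03,0,0,0,0]
    - [0,0,-0.06,0,0,0,0]
    - [0,0,-0.1,0,0,0,0]
    - [0,0,-0.12,0,0,0,0]
    - [0,0,-0.12,0,0,0,0]
    - [0,0,-0.12,0,0,0,0]

```text
t: 7.9
ee_pos: [0.5948, -0.119, 0.2302]
orientation: [0.0, 0.999, -0.046, 0.001]
contact_force: [0.2, -0.6, -0.3]
finger_gap: 0.006
grasp_force: 0.0
```

```bash
python3 - <<'E'
from h import *
go(.594,-.118,.23,np.radians(-5))
p,d=bot.capture('wrist'); cv2.imwrite('pics/w5.png',p); print(lever_fit('wrist',d)[:2])
P=cloud('wrist',d); m=(d>0)&(abs(P[...,2]-.1)<.004)&(P[...,0]>.56)&(abs(P[...,1]+.117)<.03); print(P[m].mean(0),m.sum())
E
```

```text
t 7.9 pos [ 0.5948 -0.119   0.2302] yaw -5.2 F [ 0.2 -0.6 -0.3] gap 0.01 row [-0.0009 -0.0009  0.0002  0.0044 -0.0166 -0.0404]
(((535.6961669921875, 8.544864654541016), (22.14727020263672, 63.86127471923828), 72.93709564208984), 1319)
[ 0.59197415 -0.11769507  0.09823748] 821
```

View pics/w5.png

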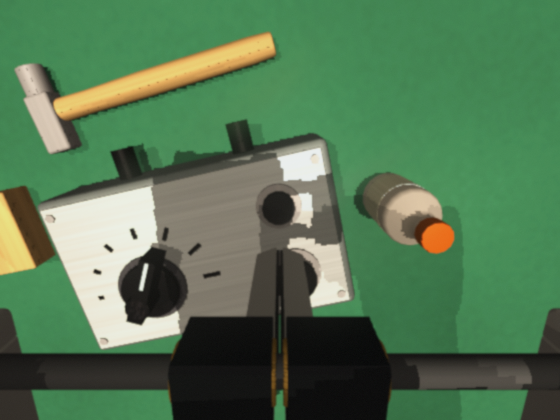

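The lever still points at mark 5 (166,233), the start button (279,208) is back out, and the glue bottle, hammer and offcut haven't moved. Handing in.

```bash
python3 -c "
from bench import bot
print(bot.finish_job())"
```

```text
the job is handed in; nothing more can be done
None
```

The selector is on speed 5, pushed one click from speed 4 with a fingertip on one side; the start button was then pressed fully in and released, nothing else was touched, and the job was handed in at about 8 s.

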